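Give the start-of-show signals from the projection booth

ROBOT

A 6-joint arm with a two-finger parallel gripper is mounted at the origin on the work surface. World frame = base frame: x ahead of the robot, y to its left, z up, the work surface at z = 0. Lengths are in mm, angles in rad, forces in N, time in s.
With the tool pointing down it reaches from about 325 to 900 mm from the base axis. Payload 3.5 kg.
Tool frame: the origin (TCP) lies between the finger pads; the fingertips stand 17 mm ahead of it and the grasp point (between the pads) lies 2 mm behind it; z points along the fingers, x is the direction in which the jaws open and shut, and the axes are right-handed (so a half turn about z gives the same grasp; the last joint's range is limited). The gripper opens to 85 mm and grips with 20 to 120 N. Pads are 22 mm wide; open, the fingers measure 114 mm over their backs; the gripper's body (76 mm by 85 mm) begins 54 mm behind the grasp point. The pads swing forward as they close: fully open they stand 13 mm farther back than shut.
Start: joints at [-1.226, 0.276, -0.026, 1.268, 0, 1.467], TCP at [270.603, -563.379, 248.313] pointing down, gripper open.
Joint ranges: [-3.12, 3.12], [-0.85, 1.88], [-1.08, 1.24], [-1.95, 2.15], [-1.57, 1.53], [-3.14, 3.14]. Speed limits (rad/s): [2.57, 2.57, 3.14, 3.14, 3.14, 3.14].

INTERFACE

Orientations are given as a unit quaternion [w, x, y, z].
In Python, from cell import read_state, grab_frame, sign_off gives the robot as it stands. The module is installed in compiled form; this text tells all that it offers.
- The arm moves only by the shell command python3 -m inch 'ROWS' [FORCE]. ROWS is JSON, a list of rows, each a list of 7 numbers: the turn, a rotation vector about the tool's x, y, z in degrees, then the shift along the tool's x, y, z in cm, then the closure in counts, from 0 (fully open) to 255 (shut). A call has 1 to 8 rows; each row shifts and turns the pose as measured when the row begins, along the tool's axes as they then stand; what a row does not reach is not made up. A row lasts 1/12 s, in which the tool goes at most 41.7 mm and 7.16 degrees, less where a joint would pass 70% of its speed; a pose out of reach is approached as far as the arm can. A call is refused whole if a number of a shift passes 4.17 or a number of a turn 7.16, either way. A call with a gripper value outside its range is refused whole. The fingers move at their own pace and stop on an object; FORCE is the grip in N (left out, the last holds). Time passes only in rows, so rows that do not move let the fingers close. It gives the time, the measured TCP pose, the force and the opening at its end, in the units of the state.
- read_state(): the state, without advancing time (a new reading comes with each control period).
- grab_frame(name): name is "scene" or "top"; returns a dict with "frame" (384x512x3 uint8, blue, green, red), "range_z" (384x512 float32, mm along the optical axis (not along the pixel's ray), 0 where there is no reading), "camera_matrix" (3x3 intrinsics, pixels), "dist" ([k1, k2, p1, p2, k3] as OpenCV has them; the pictures are not rectified), "cam_to_world" (4x4, takes a point from camera to world coordinates). Camera axes: x right, y down, z forward; pixel columns grow to the right and rows downward; lengths in mm; the calibration is good to about 2 mm. A picture is of the moment at which its call begins.
- sign_off(): hands the job in, once; it reports no verdict.
The state is a dict: "clock": time; "joints": joint angles; "qd": joint speeds; "joint_efforts": joint torques, N m; "eef_pos": TCP position; "tcp_rot": TCP orientation; "force": force on the tool from outside, world axes, zero at the start; "moment": the same for the moment, N m; "opening": opening from 0.0 (shut) to 1.0 (fully open).
Only numpy, scipy, OpenCV 4.12 (cv2) and the standard library are available. Lean on these libraries where they do the work, as an engineer would, in place of code of your own. Each camera call takes 0.05 s, during which the arm holds its last target.

TASK

Give the start-of-show signals with a fingertip: lightly tap the plunger of the brass desk bell, then tap the red knob of the telegraph key, letting each spring back up before going on, and last push in the white house-lights push until it sits well down, where it stays. Only touch these three, do not grasp, lift or shove them; leave the black cut-out push and everything else on the shelf alone.

Things in the scene. Friction and masses are not known exactly. Their poses are not given: they have to be found in the camera images.
- bell: brass desk bell, a 82 mm wide dome on a dark wooden foot 88 mm across, 0.7 kg, loose on the shelf; origin at the centre of its underside, z up; the dome ends 47 mm up
- bell_top (a point): centre of the flat top of the bell's steel plunger, a disc 22 mm across, 67 mm above the shelf while up; the point moves down with the plunger
- bell_plunger (a joint): how far the bell's plunger is pressed down, m: 0 up, 0.010 at its stop; a spring brings it back (about 1.2 N to start, 3.7 N at the stop); a tap of 4 mm or more rings
- key: telegraph key, dark wooden base 130 (x) x 70 (y) x 18 mm with a brass arm along its x axis, 0.8 kg, loose; origin at the centre of the base's underside, the red knob is at its -x end
- key_top (a point): centre of the flat top of the key's red knob, a disc 30 mm across, 58 mm above the shelf and 45 mm from the key's centre towards its -x end while up; moves with the arm
- key_arm (a joint): how far the key's arm is pressed, rad: 0 up, 0.11 at its stop, where the knob is about 8 mm lower; the pivot is 70 mm from the knob; a spring brings it back (about 1.9 N at the knob to start, 3.9 N at the stop); half the travel (0.055 rad, 4 mm) makes the signal
- lights: house-lights push, the twin of the emergency cut-out push: dark wooden block 80 x 80 x 20 mm, brass collar 58 mm across on top of it up to 30 mm, white round cap 34 mm across standing 18 mm above the collar, 0.7 kg, loose; origin at the centre of the block's underside
- lights_top (a point): centre of the flat top of the white cap, 48 mm above the shelf while out; moves down with the cap
- lights_push (a joint): how far the white cap is pushed in, m: 0 out, 0.012 at its stop; no spring: it moves against about 2.5 N of friction and stays where it is left; it counts as in beyond 0.006, half its travel
- cutout: the emergency cut-out push: dark wooden block 80 x 80 x 20 mm, brass collar 58 mm across on top of it up to 30 mm, black round cap 34 mm across standing 18 mm above the collar, 0.7 kg, loose; origin at the centre of the block's underside; not to be pushed
- cutout_push (a joint): how far the black cap is pushed in, m: 0 out, 0.012 at its stop; it stays where it is left; leave it out
- jar: glazed brown stoneware jar with a cork, 80 mm across, 100 mm tall, loose; origin under its centre
- focus_knob: bronze focusing knob lying face down, disc 58 mm across and 16 mm thick with a 24 mm hub on top, 38 mm tall, loose; origin under its centre
- clamp: steel carbon clamp, a U 50 x 36 x 44 mm with a screw sticking out 30 mm at its -x side, loose; origin under its centre
- spindle: brass rewind spindle with a cork handle, lying along its x axis, 150 mm long, 32 mm tall, loose; origin on the shelf under its middle
- tin: flat round metal tin, 86 mm across, 30 mm tall, loose; origin under its centre
Things that resemble listed ones, but are neither listed nor needed, are in the scene too. What is shaped like the lights but orange or purple is not meant.

How it is judged (in metres and radians):
On the way, in this order (a step that is already met when the one before it is completed fails the run):
1. a finger presses the bell's plunger at least 4 mm, the key and the white push still up (value of joint bell_plunger above 0.004 m and contact force between the fingers and bell above 0.2 N and value of joint key_arm below 0.02 rad and value of joint lights_push below 0.002 m), for 0.04 s.
2. the bell's plunger is let back up (value of joint bell_plunger below 0.0015 m and value of joint key_arm below 0.02 rad and value of joint lights_push below 0.002 m), for 0.04 s.
3. a finger presses the key's knob at least half its travel (0.055 rad) (value of joint key_arm above 0.055 rad and contact force between the fingers and key above 0.2 N and value of joint bell_plunger below 0.0015 m and value of joint lights_push below 0.002 m), for 0.04 s.
4. the key is let back up (all of step 2), for 0.04 s.
5. a finger pushes the white push in by more than 6 mm (value of joint lights_push above 0.006 m and contact force between the fingers and lights above 0.2 N and value of joint bell_plunger below 0.0015 m and value of joint key_arm below 0.02 rad), for 0.04 s.
At the end, for the whole second after the job is handed in: The bell's plunger (within 1.5 mm) and the key (within 0.02 rad) are back up, the white push is in by more than 6 mm of its 12, the black one is pushed in less than 3 mm, and the four devices and five other loose things stand within 15 mm of where they were, the devices at rest (value of joint bell_plunger below 0.0015 m and value of joint key_arm below 0.02 rad and value of joint lights_push above 0.006 m and value of joint cutout_push below 0.003 m and distance of each of bell, key, lights, cutout, jar, focus_knob, clamp, spindle, tin from where it was at the start of the episode below 0.015 m and linear speed of each of bell, key, lights, cutout below 0.02 m/s); the robot touches nothing.
It fails at once if the bell, the key or a push's block is slid, carried or lifted more than 15 mm from where it stood (distance of any of bell, key, lights, cutout from where it was at the start of the episode above 0.015 m).
It fails at once if the jar, bronze knob, clamp, spindle or tin is moved more than 15 mm (distance of any of jar, focus_knob, clamp, spindle, tin from where it was at the start of the episode above 0.015 m).
It fails at once if one of these loose things is tipped more than 15 degrees (angle between any of bell, key, lights, cutout, jar, focus_knob, clamp, spindle, tin's own z axis and vertical above 0.26 rad).
It fails at once if the robot presses on the bell, the key or a push harder than 25 N (contact force between any of the fingers, the arm and bell above 25 N or contact force between any of the fingers, the arm and key above 25 N or contact force between any of the fingers, the arm and lights above 25 N or contact force between any of the fingers, the arm and cutout above 25 N).
It fails at once if the black cut-out push is pushed in by more than 3 mm (value of joint cutout_push above 0.003 m).
It also fails if it takes over 64 s, if anything falls off the work surface, if the arm or the gripper's body presses on something with over 40 N, if the wrist force passes 120 N, or if a joint passes its speed limit or range.

## Working session

There is one attempt and no reset: what is moved stays moved. The work goes in short steps, Python scripts to look and compute and a shell command to move; the robot and the scene stay as the last step left them, time stands still between calls to the robot, and variables do not carry over. Pictures are saved under pics/ and viewed, and the job is handed in when it is done.

```bash
mkdir -p pics; python3 - <<'E'
from cell import read_state, grab_frame
import cv2,numpy as np,pickle
print(read_state())
for n in ("scene","top"):
    f=grab_frame(n); pickle.dump(f,open(f"{n}.pkl","wb"))
    cv2.imwrite(f"pics/{n}0.png",cv2.resize(f["frame"],(800,600),interpolation=cv2.INTER_CUBIC))
    print(n,f["camera_matrix"],f["dist"],f["cam_to_world"])
E
```

```text
{'clock': 0.0, 'joints': array([-1.22638762e+00,  2.77113930e-01, -2.79196986e-02,  1.26800499e+00,
        1.64726002e-05,  1.46739379e+00]), 'qd': array([-5.80517369e-04, -6.13605346e-05, -1.31975717e-03,  8.13786629e-04,
       -2.37252611e-04,  6.70929160e-04]), 'joint_efforts': array([ 6.66362121e-04, -4.45508838e+01,  2.95201939e+01,  1.62819761e-02,
       -1.66037603e-04, -2.75269045e-06]), 'eef_pos': array([ 270.3565496 , -562.65643986,  247.15322172]), 'tcp_rot': array([-6.98203246e-04,  8.46460813e-01, -5.32449843e-01, -8.77240389e-04]), 'force': array([-0.29544613,  0.07022619,  0.0167005 ]), 'moment': array([-0.03661553, -0.03282498,  0.03169237]), 'opening': 0.999701701306812}
scene [[380.16576137   0.         251.17822367]
 [  0.         380.16576137 194.11113151]
 [  0.           0.           1.        ]] [-0.00622372  0.          0.          0.          0.        ] [[ 2.11886036e-01  7.52995992e-01 -6.22977803e-01  1.21864301e+03]
 [ 9.77245994e-01 -1.69591320e-01  1.27393296e-01 -6.31620339e+01]
 [-9.72498640e-03 -6.35795423e-01 -7.71796349e-01  9.65206931e+02]
 [ 0.00000000e+00  0.00000000e+00  0.00000000e+00  1.00000000e+00]]
top [[356.91123373   0.         261.23583616]
 [  0.         356.91123373 188.98861758]
 [  0.           0.           1.        ]] [-0.01172504  0.          0.          0.          0.        ] [[-8.55194739e-04 -9.99323348e-01  3.67711200e-02  4.76945364e+02]
 [-9.99217219e-01 -6.00358239e-04 -3.95548820e-02  7.71414287e+01]
 [ 3.95501930e-02 -3.67761634e-02 -9.98540583e-01  9.14651629e+02]
 [ 0.00000000e+00  0.00000000e+00  0.00000000e+00  1.00000000e+00]]
```

View pics/scene0.png

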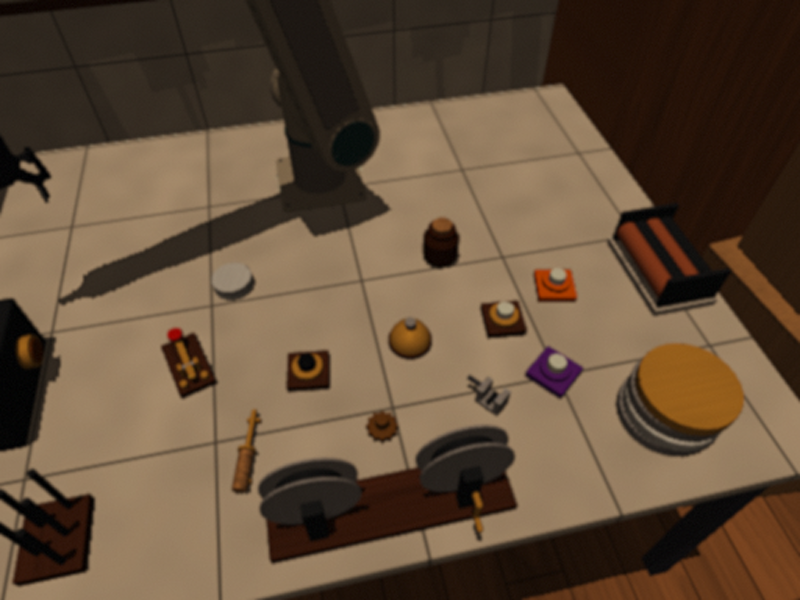

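View pics/top0.png

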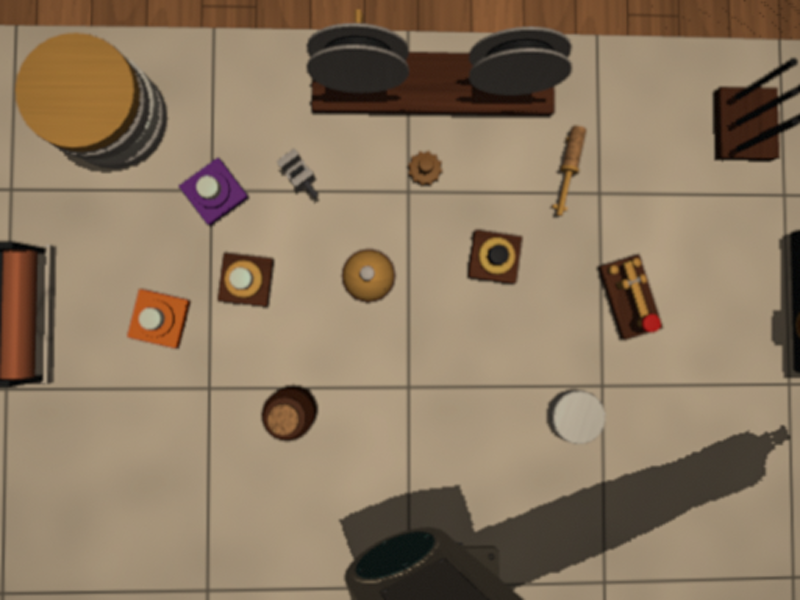

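The two overviews show, at 800x600 in the top and scene views respectively:
- **Bell:** (367,272) and (410,323).
- **Red knob:** (652,323) and (176,334).
- **White cap on the dark block:** (240,278) and (506,310).
- **Black cap:** (497,255) and (308,362).

I'll enlarge crops of these next.

```bash
cat > h.py <<'E'
import cv2,numpy as np,pickle
def crop(f,u,v,h=20):
    u,v=int(u),int(v); c=f["frame"][v-h:v+h,u-h:u+h]; s=cv2.resize(c,(260,260),interpolation=cv2.INTER_NEAREST)
    s=cv2.convertScaleAbs(s,alpha=1.4)
    for k in range(0,2*h,10):
        p=int(k*260/(2*h)); cv2.putText(s,str(u-h+k),(p,10),0,.35,(0,255,0)); cv2.putText(s,str(v-h+k),(0,p+10),0,.35,(0,255,255)); cv2.line(s,(p,0),(p,4),(0,255,0)); cv2.line(s,(0,p),(4,p),(0,255,255))
    return s
def ray(f,u,v):
    p=cv2.undistortPoints(np.array([[[u,v]]],float),f["camera_matrix"],np.array(f["dist"],float))[0,0]
    T=f["cam_to_world"]; return T[:3,3],T[:3,:3]@np.array([p[0],p[1],1.])
def depthpt(f,u,v):
    o,d=ray(f,u,v); z=f["range_z"][int(round(v)),int(round(u))]; return o+d*z
def tri(fs,uvs):
    A=np.zeros((3,3));b=np.zeros(3);R=[]
    for f,(u,v) in zip(fs,uvs):
        o,d=ray(f,u,v); d/=np.linalg.norm(d); P=np.eye(3)-np.outer(d,d);A+=P;b+=P@o;R.append((o,P))
    x=np.linalg.solve(A,b); return x,[np.linalg.norm(P@(x-o)) for o,P in R]
E
python3 - <<'E'
from h import *
t=pickle.load(open("top.pkl","rb"));s=pickle.load(open("scene.pkl","rb"))
a=[crop(t,u*.64,v*.64) for u,v in ((367,272),(652,323),(240,278))]
b=[crop(s,u*.64,v*.64) for u,v in ((410,323),(176,334),(506,310))]
cv2.imwrite("pics/c1.png",np.vstack([np.hstack(a),np.hstack(b)]))
E
```

```text
(no output)
```

View pics/c1.png

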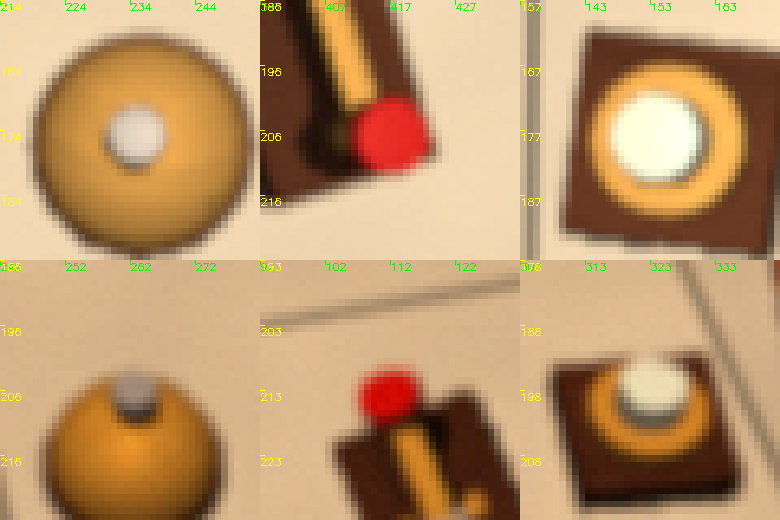

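The bell plunger, the red knob and the white cap all show clearly in both crops. Their pixel centres, top view then scene view:
- **Bell plunger:** (234.6,174.0) and (262.1,205.0).
- **Red knob:** (417.1,206.1) and (111.5,212.8).
- **White cap:** (153.3,177.6) and (323,196.9).

```bash
python3 - <<'E'
from h import *
np.set_printoptions(precision=1,suppress=True)
t=pickle.load(open("top.pkl","rb"));s=pickle.load(open("scene.pkl","rb"))
for n,a,b in (("bell",(234.6,174),(262.1,205)),("key",(417.1,206.1),(111.5,212.8)),("lights",(153.3,177.6),(323,196.9))):
    x,r=tri((t,s),(a,b)); print(n,x,np.array(r),depthpt(t,*a),depthpt(s,*b))
for n,a in (("cut",(318,163)),("jar",(182,268)),("orange",(96,204)),("purple",(133,120)),("clamp",(190,110)),("spindle",(365,110)),("tin",(369,267)),("reel",(230,40)),("reel2",(335,40)),("keycentre",(403,190)),("lampL",(15,200)),("boxR",(505,190))): print(n,depthpt(t,*a))
E
```

```text
bell [543.6 107.2  69.2] [0.4 0.4] [543.8 106.9  65.9] [539.8 108.6  64. ]
key [ 467.1 -336.1   60.7] [1. 1.] [ 466.8 -338.6   57.7] [ 465.3 -335.9   58. ]
lights [536.4 303.8  45.5] [0.3 0.3] [536.1 302.6  49.4] [534.9 304.9  43.5]
cut [572.5 -96.3  50.1]
jar [329.1 223.3 101.2]
orange [472.7 436.8  51.1]
purple [675.9 353.4  47.3]
clamp [707.3 220.   24.5]
spindle [ 712.3 -224.3   21.6]
tin [ 315.2 -226.1   32.3]
reel [835.3 115.2 137.4]
reel2 [ 836.1 -117.4  144.7]
keycentre [ 507.5 -320.7   20.3]
lampL [482.2 619.2  63. ]
boxR [ 508.3 -606.4   -0.3]
```

Two views and depth agree to a few millimetres: bell top (543.7, 107), knob (467, −337), white cap (536, 303.5). I'll close the fingers and turn the tool so that its axes line up with the world.

```bash
python3 -m inch '[[0,0,-6.5,0,0,0,255],[0,0,-6.5,0,0,0,255],[0,0,-6.5,0,0,0,255],[0,0,-6.5,0,0,0,255],[0,0,-6.5,0,0,0,255],[0,0,-6.5,0,0,0,255],[0,0,-6.5,0,0,0,255],[0,0,-6.5,0,0,0,255]]' 20
cat >> h.py <<'E'
from scipy.spatial.transform import Rotation as Ro
def st(target=None):
    from cell import read_state
    s=read_state(); q=np.array(s["tcp_rot"]); R=Ro.from_quat(q[[1,2,3,0]]).as_matrix()
    np.set_printoptions(precision=2,suppress=True)
    print(round(s["clock"],2),s["eef_pos"],"yaw",np.degrees(np.arctan2(R[1,0],R[0,0])),"z",R[:,2],"F",s["force"],"open",s["opening"])
    # turn (deg, tool frame) that makes the tool straight down, x along world x
    print("turn to aligned",np.degrees(Ro.from_matrix(R.T@np.diag([1,-1,-1.])).as_rotvec()))
    if target is not None: print("shift tool cm",R.T@(np.array(target)-s["eef_pos"])/10)
E
python3 -c "
from h import *; st()"
```

```text
clock: 0.77
eef_pos: [269.1, -559.2, 241.4]
tcp_rot: [-0.006, 0.996, -0.086, -0.003]
force: [0.2, -0.1, 0.1]
opening: -0.005
0.77 [ 269.13 -559.24  241.39] yaw -9.911164365412615 z [-0.    0.01 -1.  ] F [ 0.2  -0.07  0.12] open -0.005043381995189104
turn to aligned [-0.69  0.32 -9.91]
```

```bash
python3 -m inch '[[-0.3,0.2,-5,0,0,-0.1,255],[-0.3,0.2,-5,0,0,-0.1,255],[0,0,0,1.5,-3.7,-0.1,255],[0,0,0,1.5,-3.7,-0.1,255],[0,0,0,1.5,-3.7,-0.1,255],[0,0,0,1.5,-3.7,-0.1,255],[0,0,0,1.5,-3.7,-0.1,255],[0,0,0,1.5,-3.7,-0.1,255]]'
python3 -c "
from h import *; st((543.7,107,150))"
```

```text
clock: 1.43
eef_pos: [355.2, -334.0, 243.7]
tcp_rot: [-0.002, 1.0, 0.001, -0.001]
force: [1.2, 0.3, 0.9]
opening: -0.001
1.43 [ 355.2  -333.98  243.7 ] yaw 0.13358121405574402 z [-0.  0. -1.] F [1.19 0.35 0.92] open -0.0010638042376700523
turn to aligned [-0.28  0.1   0.13]
shift tool cm [ 18.97 -44.01   9.55]
```

```bash
python3 -m inch '[[0,0,0,1.6,-3.7,-0.1,255],[0,0,0,1.6,-3.7,-0.1,255],[0,0,0,1.6,-3.7,-0.1,255],[0,0,0,1.6,-3.7,-0.1,255],[0,0,0,1.6,-3.7,-0.1,255],[0,0,0,1.6,-3.7,-0.1,255],[0,0,0,1.6,-3.7,-0.1,255],[0,0,0,1.6,-3.7,-0.1,255]]'
python3 -c "
from h import *; st((543.7,107,150))"
```

```text
clock: 2.1
eef_pos: [480.8, -25.2, 250.9]
tcp_rot: [-0.003, 1.0, -0.0, -0.002]
force: [-0.3, -1.4, 0.0]
opening: -0.001
2.1 [480.8  -25.16 250.88] yaw -0.05580120191436096 z [-0.    0.01 -1.  ] F [-0.28 -1.42  0.01] open -0.0011757186891323476
turn to aligned [-0.39  0.25 -0.06]
shift tool cm [  6.32 -13.15  10.15]
```

```bash
python3 -m inch '[[0,0,0,1.6,-3.4,0,255],[-0.4,0.2,0,1.6,-3.4,0,255],[0,0,0,1.6,-3.2,0.8,255],[0,0,0,1,-2,2,255],[0,0,0,0,0,3,255],[0,0,0,0,0,3,255],[0,0,0,0,0,0,255],[0,0,0,0,0,0,255]]'
python3 -c "
from h import *; st((543.7,107,120))"
```

```text
clock: 2.77
eef_pos: [543.5, 112.0, 160.5]
tcp_rot: [-0.001, 1.0, 0.007, 0.002]
force: [0.5, -0.7, 0.8]
opening: 0.002
2.77 [543.47 112.04 160.51] yaw 0.7685675529435938 z [ 0.  0. -1.] F [ 0.5  -0.72  0.78] open 0.001898466755355617
turn to aligned [-0.12 -0.23  0.77]
shift tool cm [0.   0.51 4.05]
```

```bash
python3 -m inch '[[0,0,0.5,0,0.4,2,255],[0,0,0,0,0.1,2,255],[0,0,0,0,0,1.5,255],[0,0,0,0,0,0,255],[0,0,0,0,0,0,255]]'
python3 - <<'E'
from h import *; st((543.7,107,84))
from cell import grab_frame
t=grab_frame("top");s=grab_frame("scene")
cv2.imwrite("pics/b1.png",np.hstack([cv2.resize(crop(t,235,174,35),(390,390)),cv2.resize(crop(s,262,200,35),(390,390))]))
E
```

```text
clock: 3.18
eef_pos: [547.1, 105.4, 111.2]
tcp_rot: [-0.001, 1.0, 0.001, 0.006]
force: [-0.6, -0.7, 1.3]
opening: -0.0
3.18 [547.14 105.35 111.24] yaw 0.07693928820117918 z [ 0.01  0.   -1.  ] F [-0.61 -0.68  1.34] open -0.00011191643814984414
turn to aligned [-0.13 -0.64  0.08]
shift tool cm [-0.37 -0.16  2.72]
```

View pics/b1.png

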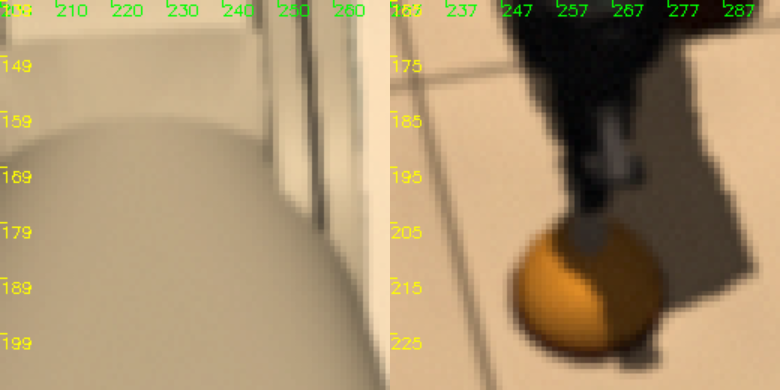

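In the scene crop, the shut fingertips end near (263,200), just over the plunger at (262,206). The arm blocks the top view. I'll make a small sideways correction and then descend.

```bash
python3 -m inch '[[0,-0.6,0,-0.35,-0.15,0.7,255],[0,0,0,0,0,0.7,255],[0,0,0,0,0,0,255],[0,0,0,0,0,0,255]]'
python3 -c "
from h import *; st((543.7,107,84))"
```

```text
clock: 3.62
eef_pos: [547.1, 107.2, 101.1]
tcp_rot: [-0.002, 1.0, 0.001, 0.004]
force: [-0.3, -0.6, 0.5]
opening: 0.001
3.62 [547.09 107.19 101.1 ] yaw 0.060046481975163955 z [ 0.01  0.   -1.  ] F [-0.31 -0.58  0.49] open 0.0012442966346619209
turn to aligned [-0.17 -0.49  0.06]
shift tool cm [-0.35  0.02  1.71]
```

```bash
python3 -m inch '[[0,-0.5,0,-0.5,0,0.4,255],[0,0,0,0,0,0.4,255],[0,0,0,0,0,0,255]]'
python3 -c "
from h import *; st((543.7,107,84))"
```

```text
clock: 3.87
eef_pos: [542.0, 107.4, 92.9]
tcp_rot: [-0.002, 1.0, 0.001, -0.0]
force: [-0.8, 0.5, 0.4]
opening: -0.004
3.87 [541.98 107.39  92.85] yaw 0.07734726923896722 z [-0.  0. -1.] F [-0.76  0.52  0.39] open -0.004227012661121142
turn to aligned [-0.18  0.01  0.08]
shift tool cm [0.17 0.04 0.89]
```

```bash
python3 -m inch '[[0,0,0,0.1,0,0.5,255],[0,0,0,0,0,0.3,255]]'
python3 -c "
from h import *; st((543.7,107,78))"
```

```text
clock: 4.03
eef_pos: [543.2, 107.5, 84.5]
tcp_rot: [-0.002, 1.0, 0.001, 0.0]
force: [-0.9, 0.6, -0.6]
opening: -0.002
4.03 [543.17 107.51  84.53] yaw 0.08620146993418051 z [ 0.  0. -1.] F [-0.92  0.56 -0.61] open -0.0018965341489846077
turn to aligned [-0.18 -0.02  0.09]
shift tool cm [0.05 0.05 0.65]
```

```bash
python3 -m inch '[[0,0,0,0,0,0.4,255],[0,0,0,0,0,0.2,255]]'
python3 -c "
from h import *; st((543.7,107,78))"
```

```text
clock: 4.2
eef_pos: [543.3, 107.5, 77.9]
tcp_rot: [-0.002, 1.0, 0.001, 0.0]
force: [0.2, 0.5, 2.3]
opening: -0.0
4.2 [543.33 107.52  77.92] yaw 0.0864368149031824 z [ 0.  0. -1.] F [0.15 0.52 2.32] open -1.5246636223519224e-05
turn to aligned [-0.18 -0.02  0.09]
shift tool cm [ 0.04  0.05 -0.01]
```

```bash
python3 -m inch '[[0,0,0,0,0,0.2,255],[0,0,0,0,0,0,255]]'
python3 -c "
from h import *; st((543.7,107,78))"
```

```text
clock: 4.37
eef_pos: [543.3, 107.5, 75.6]
tcp_rot: [-0.002, 1.0, 0.001, 0.0]
force: [-0.8, -0.1, 2.8]
opening: 0.003
4.37 [543.33 107.52  75.61] yaw 0.08670701966835613 z [ 0.  0. -1.] F [-0.84 -0.07  2.81] open 0.0027360264310047466
turn to aligned [-0.18 -0.    0.09]
shift tool cm [ 0.04  0.05 -0.24]
```

About 7–8 mm pressed at 2.8 N, so the bell has rung. I'll lift straight up.

```bash
python3 -m inch '[[0,0,0,0,0,-0.8,255],[0,0,0,0,0,-1.5,255],[0,0,0,0,0,-3,255],[0,0,0,0,0,-3,255],[0,0,0,0,0,-3,255],[0,0,0,0,0,-1,255],[0,0,0,0,0,0,255]]'
python3 - <<'E'
from h import *; st((467,-337,190))
from cell import grab_frame
s=grab_frame("scene")
cv2.imwrite("pics/b2.png",crop(s,262,206))
E
```

```text
clock: 4.95
eef_pos: [541.3, 106.9, 203.7]
tcp_rot: [-0.001, 1.0, 0.001, -0.002]
force: [0.2, 0.3, 0.4]
opening: 0.001
4.95 [541.32 106.94 203.68] yaw 0.0821024004164827 z [-0.  0. -1.] F [0.19 0.34 0.38] open 0.0007233019352539553
turn to aligned [-0.16  0.29  0.08]
shift tool cm [-7.49 44.39  1.28]
```

View pics/b2.png

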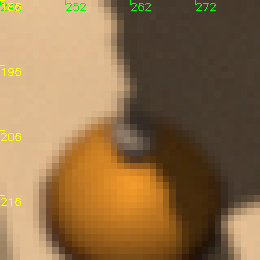

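The bell is where it was, with the plunger up at (262,205). Next is the key.

```bash
python3 -m inch '[[0,0,0,-0.65,3.9,0,255],[0,0,0,-0.65,3.9,0,255],[0,0,0,-0.65,3.9,0,255],[0,0,0,-0.65,3.9,0,255],[0,0,0,-0.65,3.9,0,255],[0,0,0,-0.65,3.9,0,255],[0,0,0,-0.65,3.9,0,255],[0,0,0,-0.65,3.9,0,255]]'
python3 -c "
from h import *; st((467,-337,150))"
```

```text
clock: 5.67
eef_pos: [484.3, -207.1, 188.5]
tcp_rot: [-0.006, 1.0, 0.009, -0.01]
force: [0.9, 0.2, -0.0]
opening: -0.001
5.67 [ 484.25 -207.09  188.48] yaw 1.090517342997856 z [-0.02  0.01 -1.  ] F [ 0.85  0.15 -0.04] open -0.0011362534254963498
turn to aligned [-0.68  1.09  1.08]
shift tool cm [-1.9  13.    3.73]
```

```bash
python3 -m inch '[[-0.6,1,1,-0.5,3.8,0,255],[0,0,0,-0.5,3.8,0,255],[0,0,0,-0.5,3.4,0.5,255],[0,0,0,0,1,1,255],[0,0,0,0,0,1,255],[0,0,0,0,0,0,255],[0,0,0,0,0,0,255]]'
python3 -c "
from h import *; st((467,-337,100))"
```

```text
clock: 6.25
eef_pos: [459.9, -335.0, 147.7]
tcp_rot: [-0.006, 1.0, -0.005, -0.008]
force: [0.5, 0.4, 0.5]
opening: 0.003
6.25 [ 459.94 -334.99  147.7 ] yaw -0.5861812495874994 z [-0.02  0.01 -1.  ] F [0.55 0.38 0.51] open 0.0025885425932892507
turn to aligned [-0.69  0.89 -0.59]
shift tool cm [0.78 0.25 4.76]
```

```bash
python3 -m inch '[[-0.7,0.9,-0.6,0.7,0.2,1.5,255],[0,0,0,0,0,1.5,255],[0,0,0,0,0,0.8,255],[0,0,0,0,0,0,255],[0,0,0,0,0,0,255]]'
python3 -c "
from h import *; st((467,-337,80))"
```

```text
clock: 6.67
eef_pos: [467.1, -327.5, 106.7]
tcp_rot: [-0.003, 1.0, 0.005, -0.002]
force: [-0.1, 0.6, 0.3]
opening: 0.001
6.67 [ 467.07 -327.48  106.7 ] yaw 0.5836856819278807 z [-0.    0.01 -1.  ] F [-0.13  0.57  0.28] open 0.001423380950611528
turn to aligned [-0.31  0.18  0.58]
shift tool cm [-0.01  0.97  2.67]
```

```bash
python3 -m inch '[[0,0,0,0,0.9,0.4,255],[0,0,0,0,0,0.4,255],[0,0,0,0,0,0,255]]'
python3 - <<'E'
from h import *; st((467,-337,80))
from cell import grab_frame
s=grab_frame("scene");t=grab_frame("top")
cv2.imwrite("pics/k1.png",np.hstack([cv2.resize(crop(t,417,206,30),(390,390)),cv2.resize(crop(s,112,208,30),(390,390))]))
E
```

```text
clock: 6.92
eef_pos: [468.4, -336.1, 99.9]
tcp_rot: [-0.002, 1.0, 0.007, -0.001]
force: [-0.1, 0.6, -0.6]
opening: -0.002
6.92 [ 468.44 -336.09   99.86] yaw 0.7485513010211219 z [-0.  0. -1.] F [-0.1   0.58 -0.62] open -0.002195052210048297
turn to aligned [-0.23  0.09  0.75]
shift tool cm [-0.14  0.1   1.99]
```

View pics/k1.png

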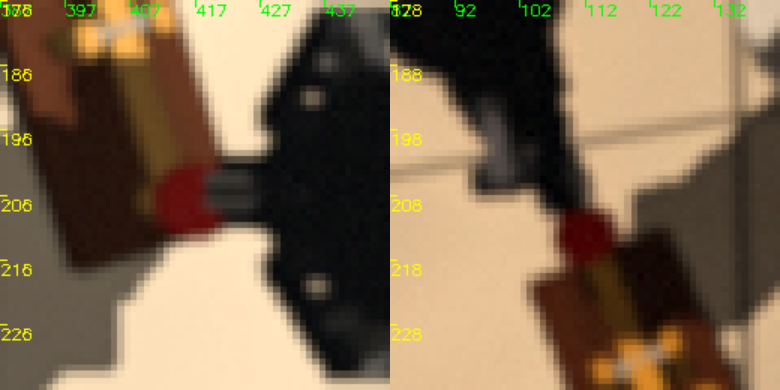

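In the top crop, the fingertips' near edge is at about (418,205), over the right half of the knob at (417,206). Some of that is parallax, so I'll check it numerically.

```bash
python3 - <<'E'
from h import *
t=pickle.load(open("top.pkl","rb"));s=pickle.load(open("scene.pkl","rb"))
for n,f in (("top",t),("scene",s)):
    T=np.linalg.inv(f["cam_to_world"])
    P=np.array([[468.4,-336.1,83],[468.4,-325,83],[468.4,-347,83],[454,-336,83],[483,-336,83],[467,-337,58]])
    print(n,cv2.projectPoints(P,cv2.Rodrigues(T[:3,:3])[0],T[:3,3],f["camera_matrix"],f["dist"])[0][:,0])
E
```

```text
top [[421.09293182 205.55031038]
 [416.52881984 205.55831956]
 [425.56838663 205.54239239]
 [421.15303744 211.61711812]
 [420.94825591 199.4067476 ]
 [416.50103857 206.02597501]]
scene [[108.89459171 208.52698749]
 [112.76396199 207.86803976]
 [105.08591651 209.17561179]
 [109.03311612 204.73678563]
 [108.82289604 212.4205589 ]
 [111.09614027 213.29631968]]
```

The projection matches what I see, so the tip is centred within about 2 mm. Descending.

```bash
python3 -m inch '[[0,0,0,-0.1,0,0.7,255],[0,0,0,0,0,0.6,255],[0,0,0,0,0,0.4,255],[0,0,0,0,0,0,255]]'
python3 -c "
from h import *; st((467,-337,69))"
```

```text
clock: 7.35
eef_pos: [468.3, -337.8, 83.2]
tcp_rot: [-0.001, 1.0, 0.006, 0.001]
force: [-0.3, 0.5, -1.0]
opening: -0.005
7.35 [ 468.35 -337.8    83.21] yaw 0.6825397253438965 z [ 0.  0. -1.] F [-0.3   0.49 -1.05] open -0.004654788931974059
turn to aligned [-0.07 -0.09  0.68]
shift tool cm [-0.14 -0.08  1.42]
```

```bash
python3 -m inch '[[0,0,0,-0.1,0,0.6,255],[0,0,0,0,0,0.4,255],[0,0,0,0,0,0.3,255],[0,0,0,0,0,0,255]]'
python3 -c "
from h import *; st((467,-337,69))"
```

```text
clock: 7.68
eef_pos: [466.5, -338.5, 69.2]
tcp_rot: [0.0, 1.0, 0.006, -0.0]
force: [-1.1, 0.7, 3.7]
opening: 0.0
7.68 [ 466.48 -338.54   69.21] yaw 0.6419032479110254 z [-0. -0. -1.] F [-1.09  0.71  3.68] open 2.9175467958857544e-07
turn to aligned [0.02 0.03 0.64]
shift tool cm [ 0.05 -0.15  0.02]
```

```bash
python3 -m inch '[[0,0,0,0,0,0.05,255],[0,0,0,0,0,-0.8,255],[0,0,0,0,0,-1.5,255],[0,0,0,0,0,-3,255],[0,0,0,0,0,-3,255],[0,0,0,0,0,-3,255],[0,0,0,0,0,-1,255],[0,0,0,0,0,0,255]]'
python3 - <<'E'
from h import *; st((536,303.5,190))
from cell import grab_frame
s=grab_frame("scene");t=grab_frame("top")
cv2.imwrite("pics/k2.png",np.hstack([cv2.resize(crop(t,417,206,30),(390,390)),cv2.resize(crop(s,112,208,30),(390,390))]))
E
```

```text
clock: 8.35
eef_pos: [466.7, -336.5, 197.0]
tcp_rot: [-0.003, 1.0, 0.006, 0.0]
force: [0.5, 0.3, -0.8]
opening: -0.002
8.35 [ 466.65 -336.47  197.01] yaw 0.6991703831822418 z [ 0.    0.01 -1.  ] F [ 0.45  0.35 -0.84] open -0.0018392921413901934
turn to aligned [-0.29 -0.02  0.7 ]
shift tool cm [  7.71 -63.9    1.03]
```

View pics/k2.png

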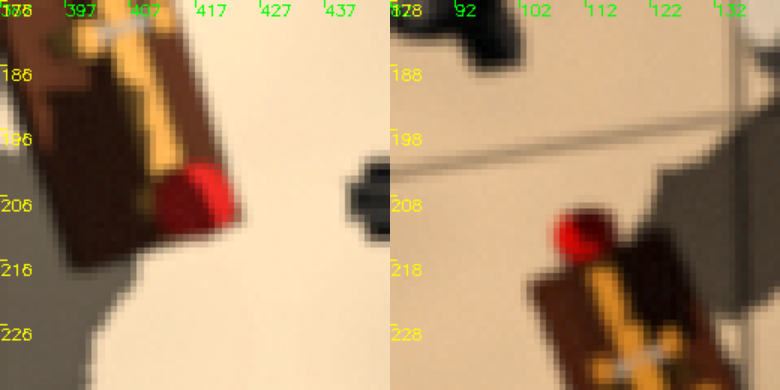

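The key has not moved and its knob is back up, at scene pixel (111,212). Now to the white push.

```bash
python3 -m inch '[[0,0,0,0.5,-3.9,0,255],[0,0,0,0.5,-3.9,0,255],[0,0,0,0.5,-3.9,0,255],[0,0,0,0.5,-3.9,0,255],[0,0,0,0.5,-3.9,0,255],[0,0,0,0.5,-3.9,0,255],[0,0,0,0.5,-3.9,0,255],[0,0,0,0.5,-3.9,0,255]]'
python3 -c "
from h import *; st((536,303.5,190))"
```

```text
clock: 9.12
eef_pos: [495.8, -16.2, 180.0]
tcp_rot: [-0.007, 1.0, -0.002, -0.012]
force: [0.8, -0.2, -0.3]
opening: 0.001
9.12 [495.8  -16.17 179.96] yaw -0.2284533212312465 z [-0.02  0.01 -1.  ] F [ 0.82 -0.25 -0.32] open 0.0014753809878296185
turn to aligned [-0.8   1.32 -0.24]
shift tool cm [  3.87 -32.    -0.65]
```

```bash
python3 -m inch '[[0,0,0,0.5,-3.9,0,255],[0,0,0,0.5,-3.9,0,255],[0,0,0,0.5,-3.9,0,255],[0,0,0,0.5,-3.9,0,255],[0,0,0,0.5,-3.9,0,255],[0,0,0,0,0,0,255]]'
python3 -c "
from h import *; st((536,303.5,190))"
```

```text
clock: 9.62
eef_pos: [511.7, 194.3, 167.8]
tcp_rot: [-0.008, 1.0, 0.001, -0.022]
force: [0.6, -1.1, -0.4]
opening: 0.007
9.62 [511.69 194.27 167.81] yaw 0.15023136690431466 z [-0.04  0.02 -1.  ] F [ 0.59 -1.07 -0.35] open 0.006584910188996272
turn to aligned [-0.88  2.57  0.13]
shift tool cm [  2.36 -10.95  -2.16]
```

```bash
python3 -m inch '[[-0.9,2.5,0,0.7,-3.7,0,255],[0,0,0,0.7,-3.7,0,255],[0,0,0,0.6,-3,0,255],[0,0,0,0,0,1,255],[0,0,0,0,0,0,255],[0,0,0,0,0,0,255]]'
python3 -c "
from h import *; st((536,303.5,95))"
```

```text
clock: 10.12
eef_pos: [523.7, 299.0, 142.9]
tcp_rot: [0.005, 1.0, 0.003, -0.01]
force: [-0.3, -0.7, 0.4]
opening: 0.001
10.12 [523.68 299.03 142.93] yaw 0.3281972263324991 z [-0.02 -0.01 -1.  ] F [-0.34 -0.74  0.44] open 0.000965115165522165
turn to aligned [0.58 1.12 0.33]
shift tool cm [ 1.33 -0.49  4.76]
```

```bash
python3 -m inch '[[0.5,1.1,0,1.2,-0.4,1.2,255],[0,0,0,0,0,1.2,255],[0,0,0,0,0,0.6,255],[0,0,0,0,0,0,255],[0,0,0,0,0,0,255]]'
python3 -c "
from h import *; st((536,303.5,85))"
```

```text
clock: 10.53
eef_pos: [531.2, 295.9, 107.2]
tcp_rot: [0.003, 1.0, 0.0, -0.005]
force: [0.6, 0.6, -0.5]
opening: 0.0
10.53 [531.21 295.87 107.2 ] yaw 0.00968121787822357 z [-0.01 -0.01 -1.  ] F [ 0.56  0.62 -0.53] open 0.00010668288605038497
turn to aligned [0.39 0.61 0.01]
shift tool cm [ 0.5  -0.78  2.21]
```

```bash
python3 -m inch '[[0,0,0,0.5,-0.7,0.5,255],[0,0,0,0,0,0.5,255],[0,0,0,0,0,0,255]]'
python3 - <<'E'
from h import *; st((536,303.5,75))
from cell import grab_frame
s=grab_frame("scene")
cv2.imwrite("pics/l1.png",cv2.resize(crop(s,323,195,30),(390,390)))
E
```

```text
clock: 10.78
eef_pos: [536.6, 302.2, 97.2]
tcp_rot: [0.003, 1.0, -0.001, -0.005]
force: [-1.5, -1.1, 0.0]
opening: 0.0
10.78 [536.57 302.19  97.23] yaw -0.09317195238754708 z [-0.01 -0.01 -1.  ] F [-1.48 -1.06  0.04] open 0.0004943234278738865
turn to aligned [ 0.38  0.6  -0.09]
shift tool cm [-0.03 -0.15  2.22]
```

View pics/l1.png

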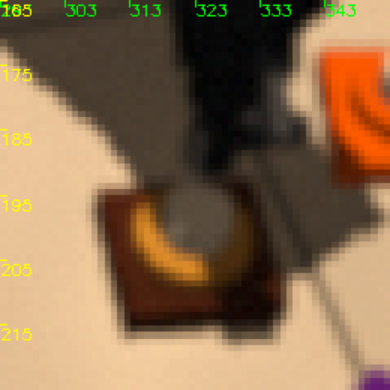

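The fingertips end near (325,190), above the white cap at (323,197), with the block undisturbed. Descending.

```bash
python3 -m inch '[[0,0,0,0,-0.1,0.8,255],[0,0,0,0,0,0.8,255],[0,0,0,0,0,0.6,255],[0,0,0,0,0,0,255]]'
python3 -c "
from h import *; st((536,303.5,56))"
```

```text
clock: 11.17
eef_pos: [537.8, 304.3, 74.9]
tcp_rot: [0.003, 1.0, -0.0, -0.003]
force: [-0.8, 0.2, 0.6]
opening: 0.003
11.17 [537.83 304.29  74.93] yaw -0.051748608310449015 z [-0.01 -0.01 -1.  ] F [-0.79  0.17  0.55] open 0.0026068045568792284
turn to aligned [ 0.29  0.39 -0.05]
shift tool cm [-0.17  0.07  1.89]
```

```bash
python3 -m inch '[[0,0,0,0,0,0.7,255],[0,0,0,0,0,0.5,255],[0,0,0,0,0,0.4,255]]'
python3 -c "
from h import *; st((536,303.5,56))"
```

```text
clock: 11.42
eef_pos: [538.1, 304.5, 58.2]
tcp_rot: [0.002, 1.0, -0.0, -0.003]
force: [0.3, -0.5, 2.2]
opening: -0.005
11.42 [538.12 304.49  58.21] yaw -0.03955101435097695 z [-0.01 -0.   -1.  ] F [ 0.26 -0.45  2.22] open -0.004909952528302968
turn to aligned [ 0.27  0.33 -0.04]
shift tool cm [-0.21  0.1   0.22]
```

```bash
python3 -m inch '[[0,0,0,0,0,0.3,255],[0,0,0,0,0,0,255]]'
python3 -c "
from h import *; st((536,303.5,56))"
```

```text
clock: 11.58
eef_pos: [538.0, 304.5, 54.3]
tcp_rot: [0.002, 1.0, -0.0, -0.003]
force: [0.5, -0.6, 0.4]
opening: -0.0
11.58 [538.05 304.46  54.27] yaw -0.03799663993765077 z [-0.01 -0.   -1.  ] F [ 0.47 -0.65  0.38] open -0.0002646333139264924
turn to aligned [ 0.27  0.35 -0.04]
shift tool cm [-0.21  0.1  -0.17]
```

About 10.7 mm in. I'll lift clear and check.

```bash
python3 -m inch '[[0,0,0,0,0,-0.8,255],[0,0,0,0,0,-1.5,255],[0,0,0,0,0,-3,255],[0,0,0,0,0,-3,255],[0,0,0,0,0,-3,255],[0,0,0,0,0,-4,255],[0,0,0,0,0,0,255]]'
python3 -m inch '[[0,0,0,0,3.5,-1,255],[0,0,0,0,3.5,-1,255],[0,0,0,0,3.5,-1,255],[0,0,0,0,3.5,-1,255],[0,0,0,0,3.5,-1,255],[0,0,0,0,0,0,255],[0,0,0,0,0,0,255]]'
python3 - <<'E'
from h import *; st()
from cell import grab_frame
s=grab_frame("scene");t=grab_frame("top")
pickle.dump(s,open("s2.pkl","wb"))
cv2.imwrite("pics/e0.png",cv2.resize(s["frame"],(800,600)))
cv2.imwrite("pics/e1.png",np.hstack([crop(s,323,198),crop(s,262,206),crop(s,112,213)]))
o=pickle.load(open("scene.pkl","rb"))
for n,a in (("bell",(262,205)),("key",(111,212)),("lights",(323,197)),("cut",(197,231))):
    m=lambda f:np.median(f["range_z"][a[1]-1:a[1]+2,a[0]-1:a[0]+2]); print(n,m(o),m(s))
E
```

```text
clock: 12.17
eef_pos: [535.9, 303.7, 212.2]
tcp_rot: [0.004, 1.0, -0.0, -0.008]
force: [0.9, 1.3, 1.5]
opening: -0.003
clock: 12.75
eef_pos: [539.9, 124.6, 274.9]
tcp_rot: [0.003, 1.0, 0.002, 0.001]
force: [0.5, 0.4, -0.3]
opening: -0.003
12.75 [539.9  124.56 274.95] yaw 0.20721687369354588 z [ 0.   -0.01 -1.  ] F [ 0.45  0.39 -0.3 ] open -0.0031249314267506596
turn to aligned [ 0.3  -0.1   0.21]
bell 1135.8496 1138.8767
key 1137.099 1135.8763
lights 1178.9253 1193.3046
cut 1104.6316 1105.1012
```

View pics/e0.png

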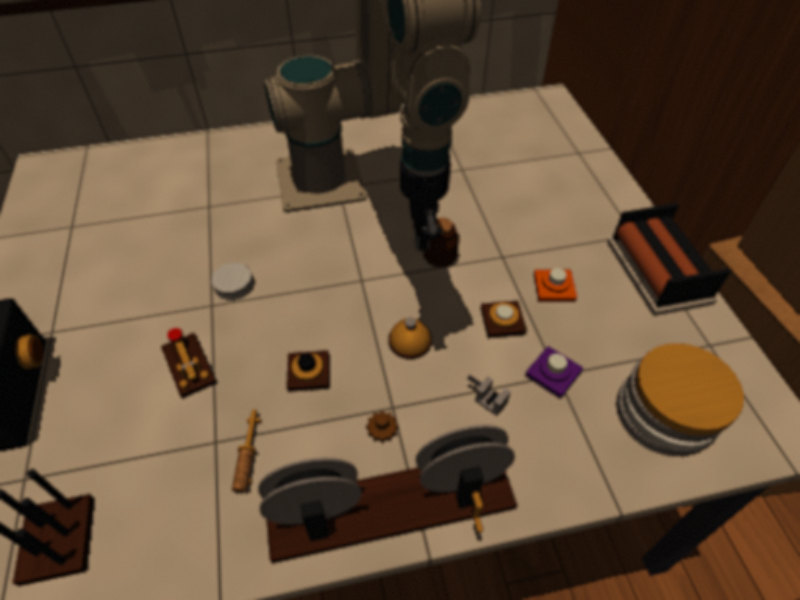

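View pics/e1.png

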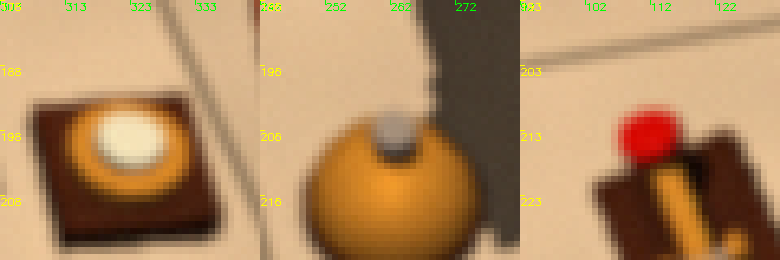

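The white cap now sits low in its collar at (321,199). The bell plunger (262,205) and the knob (111,213) are up, nothing has moved, and the arm is clear. Handing in.

```bash
python3 -c "
from cell import sign_off; print(sign_off())"
```

```text
the job is handed in; nothing more can be done
None
```

I gave all three signals in order and handed the job in at about 12.8 s. No verdict came back, so the result rests on my own checks.

| Device | Pressed in | Wrist force | After I lifted off |
|---|---|---|---|
| Bell plunger | about 8 mm from the tool height; the force suggests 6–7 mm | 2.8 N | back up |
| Telegraph key knob | about 6 mm (about 0.08 rad) | 3.7 N | back up |
| White house-lights push | about 10.7 mm | 2.2 N while moving | stayed in |

- **Final picture:** In the scene view the bell plunger and knob are up and the white cap sits low in its collar. The black push and the other things look unmoved, and the arm is well clear of everything.
- **Depth readings:** The black cap's depth changed by 0.5 mm, the key's by about 1 mm and the bell's by 3 mm. I put the last two down to noise, since in the picture both stand as before. The white cap's rose 14 mm against the 10.7 mm I pressed. The cap also shifts in the picture as it sinks, so I take that only as a sign that it went in.
- **Not measured:** I could not read the joint values, so the press depths come from tool height and force. At the bell and the white push I checked the finger's position in the scene view only. The arm blocked the top view at the bell, and I did not take one at the push.

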